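# Tip the practice balls out of the notched tray

### The job

On the trainer's table stand two hinged square trays. Lift the handle of the one holding the two round practice balls, so that it tips about its notched corner and both balls run out into its own catch bin, then let that tray back down onto its rest and let go. Leave the other tray, with the square blocks, down.

Things in the scene. Friction and masses are not known exactly. Their poses are not given: they have to be found in the camera images.
- tray_grip (a point): Middle of the ball tray's handle: round steel bar 10 mm thick, 68 mm long, between side rods, 100 mm above the table at rest. Axes at rest: x level, over the tray to its notched corner, y along the bar, z up; they tilt with the tray. Hinge parallel to the bar, 205 mm along +x, 20 mm below this point; stand fixed to the table. It lifts with 2 to 4 N, up to 46 degrees; freed, it sinks back in 1 to 2 s.
- other_tray_grip (a point): The same point and axes on the other tray, of the same make, on its own stand; it holds two black square blocks, 22 x 22 x 18 mm. Leave it down. Either tray may be the left one.
- ball_1: Black ball, 22 mm, about 30 g, origin at its centre, loose in a square aluminium tray (150 mm a side, walls 22 mm) lying cornerwise along tray_grip's x: low corner 40 mm from the bar, notch 62 mm wide at the far corner, 250 mm from it. At rest the floor slopes 8 degrees towards the handle, so balls lie there; it is level with the handle 28 mm up, and lifting by 20 to 30 degrees in all empties it.
- ball_2: Second ball, like ball_1, origin at its centre. Both belong in the steel catch bin fixed to the same stand below the notch: square, open, 114 mm a side outside, walls 4 mm thick, 32 mm high on the tray side, 45 mm at the sides, 65 mm beyond, floor 4 mm above the table; its centre is 275 mm along +x of tray_grip at rest.

How it is judged:
By the outcome, as a careful person would: the job done as asked, in the order asked, and still so for the second after the job is handed in, with the robot touching nothing.
It also fails if it takes over 48 s, if anything falls off the work surface, if the arm or the gripper's body presses on something with over 40 N, if the wrist force passes 120 N, or if a joint passes its speed limit or range.

### The arm

A 7-joint arm with a two-finger parallel gripper is mounted at the origin on the work surface. World frame = base frame: x ahead of the robot, y to its left, z up, the work surface at z = 0. Lengths are in m, angles in rad, forces in N, time in s.
With the tool pointing down it reaches from about 0.375 to 0.925 m from the base axis. Payload 3.1 kg.
Tool frame: the origin (TCP) lies where the fingers leave the gripper's body, on its centre line; the fingertips stand arm.tcp_to_tips ahead of it and the grasp point (between the pads) lies 54 mm ahead of it (arm.tcp_to_tips is the distance from the TCP to the fingertips, in m); z points along the fingers, y is the direction in which the jaws open and shut (so a half turn about z gives the same grasp; the last joint's range is limited). The gripper opens to 85 mm and grips with 20 to 120 N. Pads are 22 mm wide; open, the fingers measure 114 mm over their backs; the gripper's body (76 mm by 85 mm) begins 54 mm behind the grasp point. The pads swing forward as they close: fully open they stand 13 mm farther back than shut.
Start: joints at [-1.441, 0.383, 0.044, 1.598, -0.018, 1.161, -0.05], TCP at [0.147, 0.633, 0.304] pointing down, gripper open.
Joint ranges: [-2.61, 2.61], [-0.41, 2.15], [-1.48, 1.57], [0, 2.5], [-1.57, 4.71], [0.05, 1.97], [-2.85, 2.85]. Speed limits (rad/s): [2.79, 2.79, 3.14, 3.14, 3.14, 3.14, 3.14].

### API

Orientations are given as a unit quaternion [x, y, z, w].
In Python, from rig import readout, imaging, arm gives the robot as it stands. The module is installed in compiled form; this text tells all that it offers.
- The arm moves only by the tool arm_command, never from a script. Its argument "moves" is a list of rows, each a list of 7 numbers: the shift along the tool's x, y, z in m, then the turn, a rotation vector about the tool's x, y, z in degrees, then the finger opening in m, from 0 to 0.0854. In form: [[tx, ty, tz, wx, wy, wz, hand], ...]. A call has 1 to 8 rows; each row is the pose to reach, as a shift and turn from the pose commanded when the call began, along the tool's axes at that moment; what a row does not reach only later rows make up. A row lasts 1/12 s, in which the tool goes at most 41.7 mm and 7.16 degrees, less where a joint would pass 70% of its speed; a pose out of reach is approached as far as the arm can. A call with a gripper value outside its range is refused whole. The fingers move at their own pace and stop on an object; the grip force is fixed at half the most. Time passes only in rows, so rows that repeat a pose let the fingers close. It gives the time, the measured TCP pose, the force and the opening at its end, in the units of the state.
- readout.observe(): the state, without advancing time (a new reading comes with each control period).
- imaging.snapshot(name): name is "scene" or "top" or "wrist"; returns a dict with "pixels" (400x640x3 uint8, red, green, blue), "intrinsics" (3x3 intrinsics, pixels), "view" (4x4, takes a point from world to camera coordinates). Camera axes: x right, y up, looking along -z (the intrinsics and any distortion apply to the point x, -y, -z); pixel columns grow to the right and rows downward; lengths in m; the calibration is good to about 2 mm. A picture is of the moment at which its call begins. There is no depth.
- arm.sign_off(): hands the job in, once; it reports no verdict.
The state is a dict: "clock": time; "joint_pos": joint angles; "dq": joint speeds; "joint_efforts": joint torques, N m; "position": TCP position; "tool_rot": TCP orientation; "ft_force": force on the tool from outside, world axes, zero at the start; "torque": the same for the moment, N m; "finger_gap": finger opening in m.
Only numpy, scipy, OpenCV 4.12 (cv2) and the standard library are available. Lean on these libraries where they do the work, as an engineer would, in place of code of your own. Each camera call takes 0.05 s, during which the arm holds its last target.

## Working session

There is one attempt and no reset: what is moved stays moved. The work goes in short steps, Python scripts to look and compute and a tool call to move; the robot and the scene stay as the last step left them, time stands still between calls to the robot, and variables do not carry over. Pictures are saved under pics/ and viewed, and the job is handed in when it is done.

Besides the shell and the picture viewer there is one more tool, called after "Request:" in YAML: its name, and indented under it one key for each argument. arm_command: Moves the arm, as the interface text tells. Its arguments: {"type":"object","properties":{"moves":{"type":"array"}},"required":["moves"]}

```bash
mkdir -p pics; python3 - <<'E'
from rig import readout, imaging, arm
import cv2,numpy as np,pickle
s=readout.observe()
for k,v in s.items(): print(k,np.round(v,4))
print(arm.tcp_to_tips)
d={}
for n in("scene","top","wrist"):
    p=imaging.snapshot(n); d[n]=p
    cv2.imwrite(f"pics/{n}0.png",p["pixels"][:,:,::-1])
    print(n,p["intrinsics"],p["view"],p.keys())
pickle.dump(d,open("snap0.pkl","wb"))
E
```

```text
clock 0.0
joint_pos [-1.4408  0.3838  0.0438  1.5996 -0.0179  1.1612 -0.0499]
dq [-0.0002  0.0006  0.0001 -0.0015  0.0009  0.0005  0.0002]
joint_efforts [-1.00000e-04 -4.33459e+01  1.02440e+00 -2.49509e+01  1.06000e-02
  1.12000e-02 -0.00000e+00]
position [0.1466 0.6325 0.3025]
tool_rot [ 1.136e-01  9.935e-01 -1.300e-03 -1.000e-04]
ft_force [ 1.2093 -0.6886  0.7325]
torque [-0.0818 -0.0168 -0.0017]
finger_gap 0.0854
0.0726
scene [[386.04600623   0.         321.32086781]
 [  0.         386.04600623 199.1154375 ]
 [  0.           0.           1.        ]] [[-0.33466488  0.94229848  0.00854318  0.17233723]
 [-0.8096743  -0.29217691  0.50897955  0.34154975]
 [ 0.48210677  0.16342038  0.86073622 -1.13134164]
 [ 0.          0.          0.          1.        ]] dict_keys(['pixels', 'intrinsics', 'view'])
top [[386.80136694   0.         319.27076802]
 [  0.         386.80136694 200.21851079]
 [  0.           0.           1.        ]] [[-0.01018139 -0.99971554  0.021568   -0.02469643]
 [ 0.99402207 -0.00777393  0.10890219 -0.51769083]
 [-0.10870355  0.02254784  0.99381846 -0.76198277]
 [ 0.          0.          0.          1.        ]] dict_keys(['pixels', 'intrinsics', 'view'])
wrist [[306.18075145   0.         320.47552455]
 [  0.         306.18075145 202.15967802]
 [  0.           0.           1.        ]] [[ 0.22535827  0.97427519 -0.00122832 -0.64875657]
 [-0.93098918  0.21497388 -0.29503453  0.03886056]
 [-0.28718076  0.06763203  0.9554858  -0.38005973]
 [ 0.          0.          0.          1.        ]] dict_keys(['pixels', 'intrinsics', 'view'])
```

View pics/scene0.png

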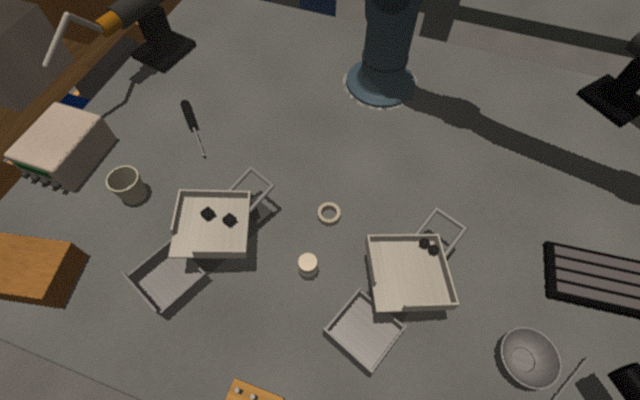

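View pics/top0.png

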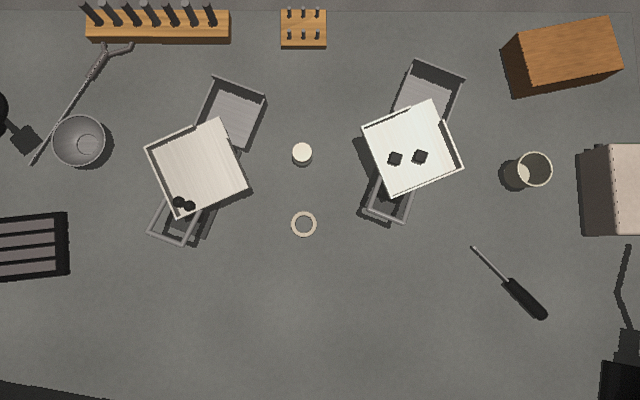

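View pics/wrist0.png

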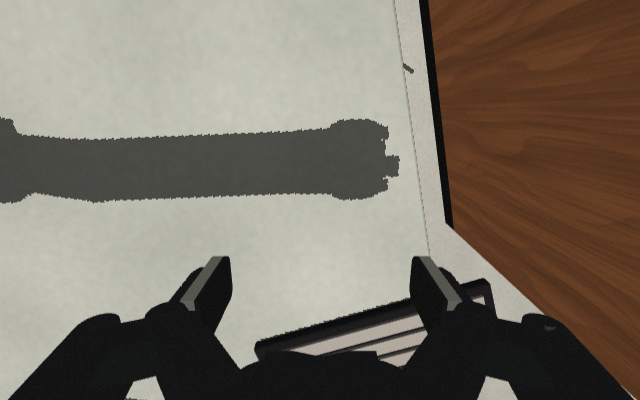

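```bash
python3 - <<'E'
import cv2
t=cv2.imread("pics/top0.png");s=cv2.imread("pics/scene0.png")
cv2.imwrite("pics/top_c.png",cv2.resize(t[60:260,130:280],None,fx=4,fy=3.99,interpolation=2)[:600] if 0 else cv2.resize(t[110:260,130:280],None,fx=4,fy=4,interpolation=2))
cv2.imwrite("pics/scene_c.png",cv2.resize(s[190:330,340:490],None,fx=4,fy=4,interpolation=2))
E
```

```text
(no output)
```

View pics/top_c.png

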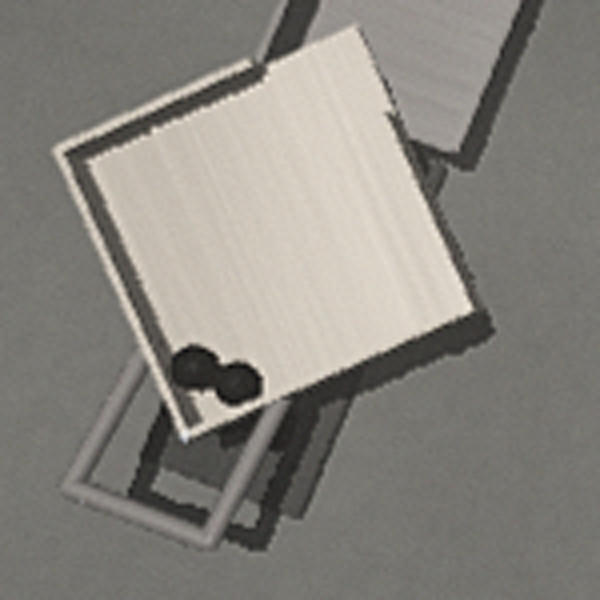

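View pics/scene_c.png

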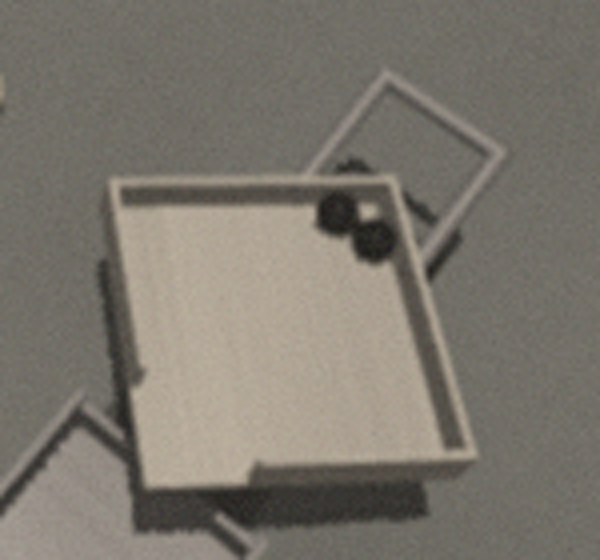

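```bash
cat > h.py <<'E'
import numpy as np,pickle
d=pickle.load(open("snap0.pkl","rb"))
def ray(n,u,v,d=d):
    K=d[n]["intrinsics"];V=d[n]["view"]
    c=np.linalg.inv(K)@[u,v,1]; c=np.array([c[0],-c[1],-c[2]])
    R=V[:3,:3];o=-R.T@V[:3,3]; return o,R.T@c
def atz(n,u,v,z,d=d):
    o,r=ray(n,u,v,d); return o+r*(z-o[2])/r[2]
def tri(a,b):
    (o1,r1),(o2,r2)=a,b
    A=np.stack([r1,-r2],1); t=np.linalg.lstsq(A,o2-o1,rcond=None)[0]
    p,q=o1+r1*t[0],o2+r2*t[1]; return (p+q)/2,np.linalg.norm(p-q)
def proj(n,p,d=d):
    K=d[n]["intrinsics"];V=d[n]["view"]; c=V@np.append(p,1); w=K@[c[0],-c[1],-c[2]]; return w[:2]/w[2]
E
python3 - <<'E'
from h import *
np.set_printoptions(precision=4,suppress=True)
# world: left end (higher y) , right end
tl=(147.3,231.6);tr=(182.7,245.8)
sl=(465.2,228.2);sr=(437,208.6)
print(atz("top",*tl,.1),atz("top",*tr,.1))
print(atz("scene",*sl,.1),atz("scene",*sr,.1))
print(tri(ray("top",*tl),ray("scene",*sl)),tri(ray("top",*tr),ray("scene",*sr)))
# bin corners & tray far corner
for f in (lambda c:atz("top",*c,.1),):
    a,b=f(tl),f(tr); m=(a+b)/2; e=a-b; print(m,np.linalg.norm(e),np.degrees(np.arctan2(e[1],e[0]))-90)
a,b=atz("scene",*sl,.1),atz("scene",*sr,.1);e=a-b;m=(a+b)/2;print(m,np.linalg.norm(e),np.degrees(np.arctan2(e[1],e[0]))-90)
# tray corner checks: notch-floor corner px top
print(atz("top",130+355/4,110+25/4,.08),atz("top",130+185/4,110+437/4,.11))
E
```

```text
[0.4545 0.2866 0.1   ] [0.4281 0.2218 0.1   ]
[0.4541 0.2858 0.1   ] [0.4284 0.2235 0.1   ]
(array([0.4545, 0.2859, 0.101 ]), np.float64(0.0005730146336248282)) (array([0.4279, 0.2229, 0.0987]), np.float64(0.0014630912383709943))
[0.4413 0.2542 0.1   ] 0.0699872200527483 -22.158675608434564
[0.4412 0.2546 0.1   ] 0.06746531944819623 -22.38362218280892
[0.6777 0.1657 0.08  ] [0.476  0.2314 0.11  ]
```

The balls are in the left tray (world +y). Top-view crop: dark round blobs at about (179,202) and (189,206). Handle ends are at (147,232) and (183,246). Both cameras agree on the bar: middle (0.441, 0.254, 0.100), yaw −22.3°, 68–70 mm long, which fits the given sizes.

```bash
cat >> h.py <<'E'
from scipy.spatial.transform import Rotation as Rn
def goal(yaw_deg):
    # tool z down, tool y at yaw
    a=np.radians(yaw_deg); y=np.array([np.cos(a),np.sin(a),0]);z=np.array([0,0,-1.]);x=np.cross(y,z)
    return Rn.from_matrix(np.stack([x,y,z],1))
def delta(p,yaw=-22.3):
    from rig import readout
    s=readout.observe(); R=Rn.from_quat(s["tool_rot"])
    return R.inv().apply(np.array(p)-s["position"])*1000,(R.inv()*goal(yaw)).as_rotvec(degrees=True)
E
python3 - <<'E'
from h import *
np.set_printoptions(precision=2,suppress=True)
print(delta([.441,.254,.27]))
E
```

```text
(array([-372.21, -302.37,   33.47]), array([-0.08,  0.11, 99.25]))
```

Request:
arm_command:
  moves:
    - [-0.023,-0.019,0,0,0,6,0.05]
    - [-0.046,-0.038,0,0,0,12,0.05]
    - [-0.07,-0.057,0,0,0,18,0.05]
    - [-0.093,-0.076,0,0,0,24,0.04]
    - [-0.116,-0.095,0,0,0,30,0.04]
    - [-0.14,-0.114,0,0,0,36,0.04]
    - [-0.163,-0.132,0,0,0,42,0.04]
    - [-0.186,-0.151,0,0,0,48,0.04]

```text
clock: 0.82
position: [0.2945, 0.4427, 0.3036]
tool_rot: [0.51, 0.86, -0.0, -0.0]
ft_force: [0.3, -0.0, 1.1]
finger_gap: 0.0402
```

```bash
python3 - <<'E'
from h import *
np.set_printoptions(precision=2,suppress=True)
from rig import readout
print(delta([.441,.254,.27]),readout.observe()["joint_pos"])
E
```

```text
(array([-235.8 ,   38.09,   33.6 ]), array([-0.02,  0.02, 50.95])) [-1.3   0.16  0.26  1.89 -0.05  1.1  -0.52]
```

Request:
arm_command:
  moves:
    - [-0.03,0.005,0.004,0,0,6.4,0.04]
    - [-0.059,0.01,0.008,0,0,12.8,0.04]
    - [-0.089,0.014,0.012,0,0,19,0.04]
    - [-0.118,0.019,0.016,0,0,25.5,0.04]
    - [-0.148,0.024,0.02,0,0,32,0.04]
    - [-0.177,0.029,0.025,0,0,38.2,0.04]
    - [-0.207,0.034,0.03,0,0,44.6,0.04]
    - [-0.236,0.038,0.034,0,0,51,0.04]

```text
clock: 1.48
position: [0.4419, 0.2545, 0.2694]
tool_rot: [0.831, 0.557, -0.0, -0.0]
ft_force: [1.1, -0.4, -0.1]
finger_gap: 0.04
```

Request:
arm_command:
  moves:
    - [0,0,0,0,0,0,0.04]
    - [0,0,0,0,0,0,0.04]

```text
clock: 1.65
position: [0.4423, 0.2536, 0.2695]
tool_rot: [0.831, 0.557, -0.001, 0.0]
ft_force: [-0.7, 0.7, -0.3]
finger_gap: 0.0399
```

```bash
python3 - <<'E'
from h import *
np.set_printoptions(precision=2,suppress=True)
from rig import readout,imaging
import cv2
print(delta([.441,.254,.154]),readout.observe()["joint_pos"],readout.observe()["ft_force"])
D={n:imaging.snapshot(n) for n in("wrist","top")}
pickle.dump(D,open("snap1.pkl","wb"))
for n in D: cv2.imwrite(f"pics/{n}1.png",D[n]["pixels"][:,:,::-1])
print(proj("wrist",[.441,.254,.1],D))
E
```

```text
(array([  0.05,  -1.31, 115.46]), array([-0.01,  0.07, -0.02])) [-1.07  0.16  0.51  1.99 -0.09  1.02 -0.9 ] [-0.72  0.71 -0.3 ]
[318.89 203.19]
```

View pics/wrist1.png

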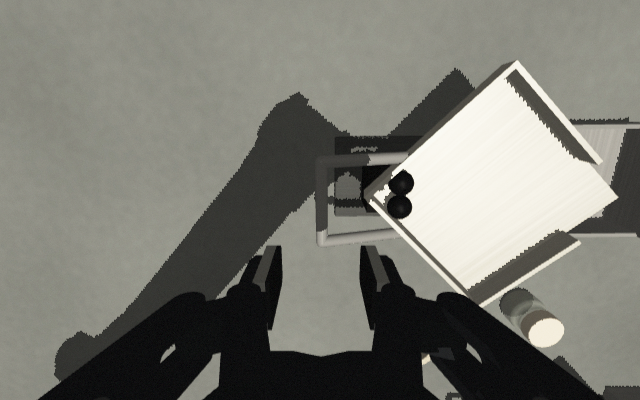

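```bash
python3 - <<'E'
import cv2
w=cv2.imread("pics/wrist1.png")
cv2.imwrite("pics/wrist1c.png",cv2.resize(w[140:260,295:425],None,fx=5,fy=5,interpolation=2))
E
```

```text
(no output)
```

View pics/wrist1c.png

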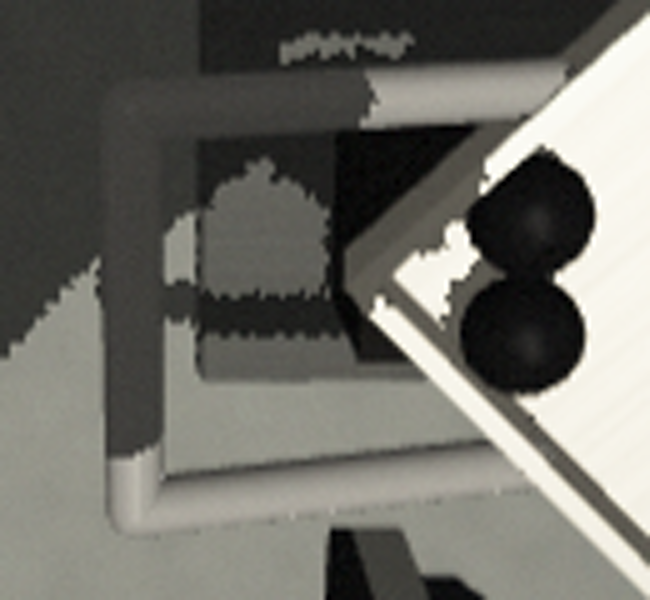

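```bash
python3 - <<'E'
from h import *
np.set_printoptions(precision=4,suppress=True)
D=pickle.load(open("snap1.pkl","rb"))
p=atz("wrist",321.6,200.8,.1,D);print(p)
a,b=atz("wrist",295+131/5,140+106/5,.1,D),atz("wrist",295+136/5,140+502/5,.1,D)
e=a-b;print(a,b,np.linalg.norm(e),np.degrees(np.arctan2(e[1],e[0]))-90)
m=(p+np.array([.4412,.2543,.1])*2)/3
print(m,delta([*p[:2],.154]),delta([.4412,.2544,.154]))
E
```

```text
[0.4438 0.2551 0.1   ]
[0.4559 0.2854 0.1   ] [0.4309 0.2221 0.1   ] 0.06806396665015964 -21.538910413492133
[0.4421 0.2546 0.1   ] (array([ -0.328 ,   3.4484, 115.7069]), array([-0.0424, -0.0012,  0.3239])) (array([ -1.927 ,   1.2475, 115.7085]), array([-0.0424, -0.0012,  0.3239]))
```

Request:
arm_command:
  moves:
    - [0,0.001,0.02,0,0,0,0.03]
    - [0,0.002,0.04,0,0,0,0.03]
    - [0,0.002,0.055,0,0,0,0.03]
    - [0,0.002,0.07,0,0,0,0.03]
    - [0,0.002,0.07,0,0,0,0.03]
    - [0,0.002,0.07,0,0,0,0.03]

```text
clock: 2.25
position: [0.4419, 0.2564, 0.1993]
tool_rot: [0.828, 0.56, -0.001, -0.0]
ft_force: [0.1, 0.0, 0.1]
finger_gap: 0.03
```

```bash
python3 - <<'E'
from h import *
np.set_printoptions(precision=4,suppress=True)
from rig import readout,imaging
import cv2
print(delta([.4425,.2548,.154]),readout.observe()["finger_gap"])
D={n:imaging.snapshot(n) for n in("wrist","scene")}
pickle.dump(D,open("snap2.pkl","wb"))
for n in D: cv2.imwrite(f"pics/{n}2.png",D[n]["pixels"][:,:,::-1])
cv2.imwrite(f"pics/scene2c.png",cv2.resize(D["scene"]["pixels"][130:270,360:510,::-1],None,fx=4,fy=4,interpolation=2))
E
```

```text
(array([-1.1423,  1.224 , 45.2531]), array([-0.0799,  0.097 ,  0.43  ])) 0.029951435146183432
```

View pics/wrist2.png

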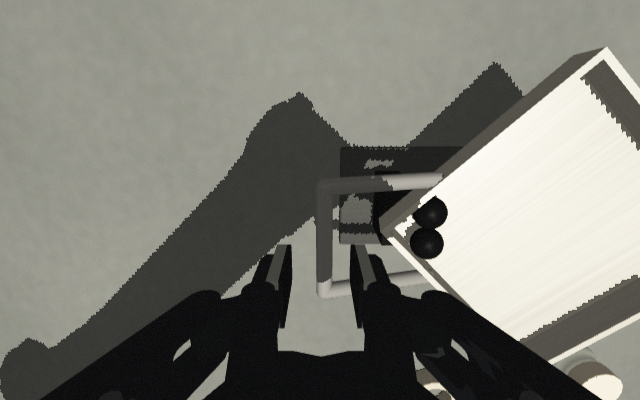

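View pics/scene2c.png

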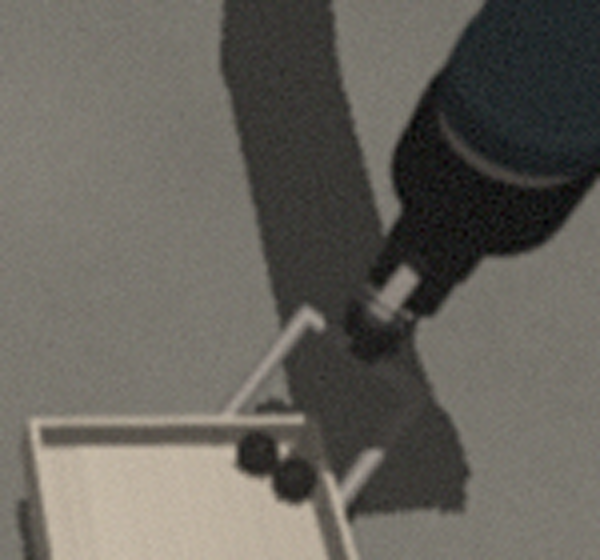

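Request:
arm_command:
  moves:
    - [0,0.001,0.015,0,0,0,0.03]
    - [0,0.0015,0.03,0,0,0,0.03]
    - [0,0.0015,0.04,0,0,0,0.03]
    - [0,0.0015,0.045,0,0,0,0.03]
    - [0,0.0015,0.045,0,0,0,0.03]

```text
clock: 2.77
position: [0.4441, 0.2547, 0.1543]
tool_rot: [0.829, 0.559, -0.001, 0.0]
ft_force: [-0.3, 0.8, -1.4]
finger_gap: 0.03
```

```bash
python3 - <<'E'
from h import *
np.set_printoptions(precision=4,suppress=True)
from rig import readout,imaging
import cv2
print(delta([.4425,.2548,.154]),readout.observe()["finger_gap"])
D={n:imaging.snapshot(n) for n in("wrist",)}
for n in D: cv2.imwrite(f"pics/{n}3.png",D[n]["pixels"][:,:,::-1])
E
```

```text
(array([-0.492 , -1.5402,  0.3459]), array([-0.0442,  0.0687,  0.2755])) 0.02999895536427297
```

View pics/wrist3.png

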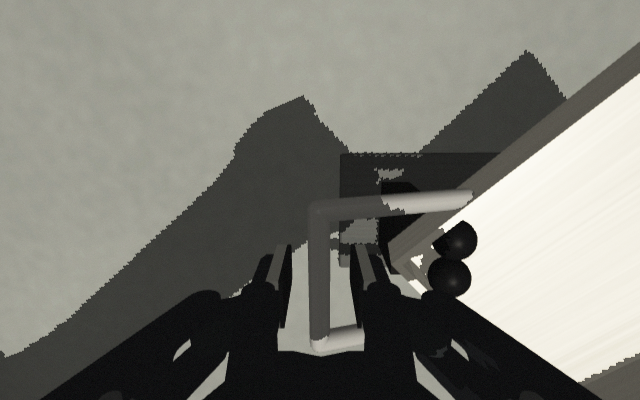

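The bar, at column about 320, sits centred between the pads (291 and 354). Closing now.

Request:
arm_command:
  moves:
    - [0,0,0,0,0,0,0.02]
    - [0,0,0,0,0,0,0.012]
    - [0,0,0,0,0,0,0.004]
    - [0,0,0,0,0,0,0.004]
    - [0,0,0,0,0,0,0.004]
    - [0,0,0,0,0,0,0.004]

```text
clock: 3.32
position: [0.4439, 0.2557, 0.1558]
tool_rot: [0.829, 0.559, -0.0, -0.001]
ft_force: [-3.4, -0.1, 5.7]
finger_gap: 0.0082
```

```bash
python3 - <<'E'
from h import *
np.set_printoptions(precision=1,suppress=True)
# arc in tool frame: tool y = tray +x, tool z = down
for t in (4,8,12,16,20,24,28,30):
    c,s=np.cos(np.radians(t)),np.sin(np.radians(t))
    print(t,np.array([-205*c+20*s+205,-(205*s+20*c-20)]))
E
```

```text
4 [  1.9 -14.3]
8 [  4.8 -28.3]
12 [  8.6 -42.2]
16 [ 13.5 -55.7]
20 [ 19.2 -68.9]
24 [ 25.9 -81.7]
28 [ 33.4 -93.9]
30 [ 37.5 -99.8]
```

Request:
arm_command:
  moves:
    - [0,0.0009,-0.007,0,0,0,0.004]
    - [0,0.0019,-0.0143,0,0,0,0.004]
    - [0,0.0032,-0.0213,0,0,0,0.004]
    - [0,0.0048,-0.0283,0,0,0,0.004]
    - [0,0.0048,-0.0283,0,0,0,0.004]
    - [0,0.0048,-0.0283,0,0,0,0.004]

```text
clock: 3.82
position: [0.4481, 0.2539, 0.184]
tool_rot: [0.829, 0.559, -0.0, -0.001]
ft_force: [-4.8, 4.1, -1.6]
finger_gap: 0.0077
```

```bash
python3 - <<'E'
from rig import readout,imaging
import cv2
for n in("wrist","scene"):
    p=imaging.snapshot(n)["pixels"][:,:,::-1]
    cv2.imwrite(f"pics/{n}4.png",p if n=="wrist" else cv2.resize(p[150:390,310:510],None,fx=2.5,fy=2.5,interpolation=2))
print(readout.observe())
E
```

```text
{'clock': 3.9167, 'joint_pos': array([-1.02343475,  0.30256054,  0.4887441 ,  2.03986347, -0.19133176,
        0.8428659 , -0.80920056]), 'dq': array([ 0.00113847,  0.00275561, -0.00175504,  0.00087107, -0.00068351,
       -0.0011098 , -0.00082881]), 'joint_efforts': array([  2.92557009, -31.13667011,   6.95116103, -20.92022538,
         1.24952283,  -0.62813161,  -0.03959839]), 'position': array([0.44808777, 0.25392237, 0.1838355 ]), 'tool_rot': array([ 8.28985157e-01,  5.59269449e-01, -4.05081415e-04, -1.06213120e-03]), 'ft_force': array([-4.01209389,  4.37233328, -1.50337106]), 'torque': array([0.77381204, 0.9530767 , 0.00890394]), 'finger_gap': 0.007722240213049724}
```

View pics/wrist4.png

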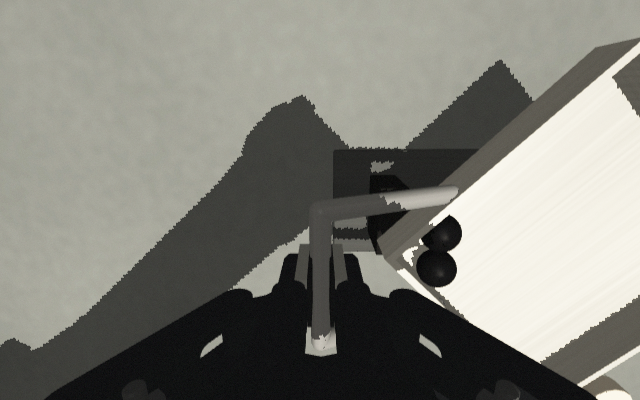

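View pics/scene4.png

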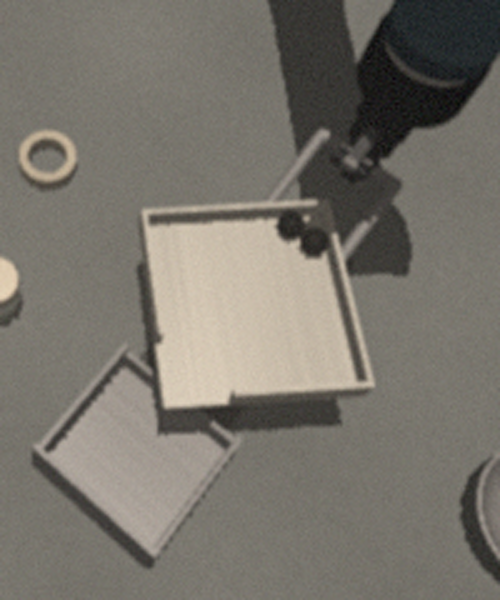

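Gripped: the tray is about level, the balls are still at the handle end, and forces are small. I'll keep tipping gently.

Request:
arm_command:
  moves:
    - [0,0.0013,-0.0053,0,0,0,0.004]
    - [0,0.0028,-0.0105,0,0,0,0.004]
    - [0,0.0044,-0.0156,0,0,0,0.004]
    - [0,0.0061,-0.0207,0,0,0,0.004]
    - [0,0.008,-0.0258,0,0,0,0.004]
    - [0,0.01,-0.0308,0,0,0,0.004]
    - [0,0.0121,-0.0357,0,0,0,0.004]
    - [0,0.0144,-0.0406,0,0,0,0.004]

```text
clock: 4.58
position: [0.4609, 0.2488, 0.2242]
tool_rot: [0.829, 0.559, -0.001, -0.002]
ft_force: [-4.6, 5.5, -2.9]
finger_gap: 0.0074
```

```bash
python3 - <<'E'
from rig import readout,imaging
import cv2
for n in("scene",):
    p=imaging.snapshot(n)["pixels"][:,:,::-1]
    cv2.imwrite(f"pics/{n}5.png",p if n=="wrist" else cv2.resize(p[150:390,310:510],None,fx=2.5,fy=2.5,interpolation=2))
E
```

```text
(no output)
```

View pics/scene5.png

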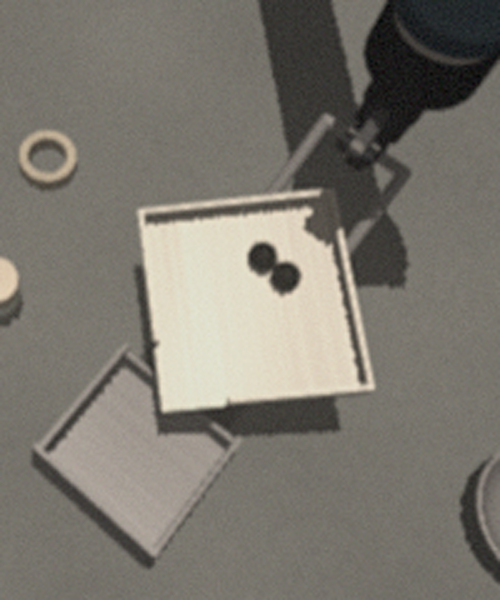

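Request:
arm_command:
  moves:
    - [0,0.0016,-0.0032,0,0,0,0.004]
    - [0,0.0033,-0.0064,0,0,0,0.004]
    - [0,0.005,-0.0096,0,0,0,0.004]
    - [0,0.0067,-0.0128,0,0,0,0.004]
    - [0,0.0067,-0.0128,0,0,0,0.004]
    - [0,0.0067,-0.0128,0,0,0,0.004]
    - [0,0.0067,-0.0128,0,0,0,0.004]
    - [0,0.0067,-0.0128,0,0,0,0.004]

```text
clock: 5.3
position: [0.4669, 0.2464, 0.2373]
tool_rot: [0.829, 0.559, -0.001, -0.002]
ft_force: [-5.9, 4.9, 0.8]
finger_gap: 0.0076
```

```bash
python3 - <<'E'
from rig import readout,imaging
import cv2
for n in("scene","wrist"):
    p=imaging.snapshot(n)["pixels"][:,:,::-1]
    cv2.imwrite(f"pics/{n}6.png",p if n=="wrist" else cv2.resize(p[150:390,310:510],None,fx=2.5,fy=2.5,interpolation=2))
E
```

```text
(no output)
```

View pics/scene6.png

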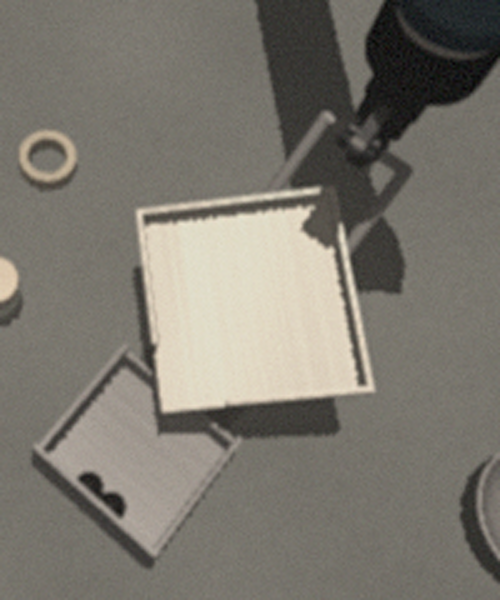

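View pics/wrist6.png

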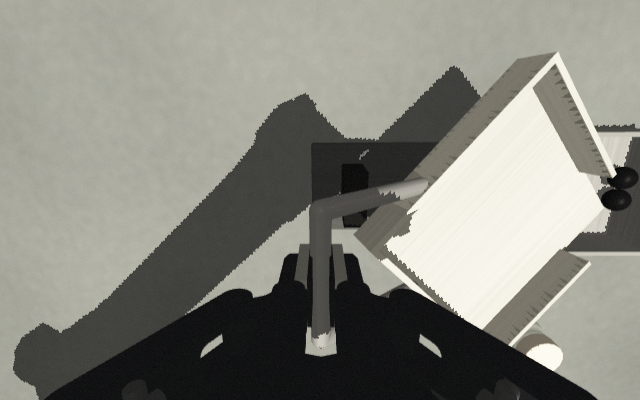

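Both balls have left the tray and lie in its own bin, at about (92,480) and (115,503) in the scene crop. Lowering along the same arc.

Request:
arm_command:
  moves:
    - [0,-0.0035,0.0064,0,0,0,0.004]
    - [0,-0.0067,0.0128,0,0,0,0.004]
    - [0,-0.0097,0.0193,0,0,0,0.004]
    - [0,-0.0124,0.026,0,0,0,0.004]
    - [0,-0.015,0.0327,0,0,0,0.004]
    - [0,-0.0173,0.0395,0,0,0,0.004]
    - [0,-0.0193,0.0464,0,0,0,0.004]
    - [0,-0.0211,0.0534,0,0,0,0.004]

```text
clock: 6.07
position: [0.4482, 0.254, 0.184]
tool_rot: [0.829, 0.559, -0.0, -0.001]
ft_force: [-4.2, 3.7, 2.6]
finger_gap: 0.0074
```

Request:
arm_command:
  moves:
    - [0,-0.0016,0.007,0,0,0,0.004]
    - [0,-0.0029,0.014,0,0,0,0.004]
    - [0,-0.0035,0.0176,0,0,0,0.004]
    - [0,-0.004,0.0211,0,0,0,0.004]
    - [0,-0.0044,0.0247,0,0,0,0.004]
    - [0,-0.0048,0.0275,0,0,0,0.004]
    - [0,-0.0048,0.0275,0,0,0,0.004]
    - [0,-0.0048,0.0275,0,0,0,0.004]

```text
clock: 6.73
position: [0.444, 0.2556, 0.1564]
tool_rot: [0.829, 0.559, -0.0, -0.001]
ft_force: [-3.9, 3.7, -0.3]
finger_gap: 0.0077
```

Request:
arm_command:
  moves:
    - [0,0,0.0007,0,0,0,0.0077]
    - [0,0,0.0007,0,0,0,0.012]
    - [0,0,0.0007,0,0,0,0.02]
    - [0,0,0.0007,0,0,0,0.03]
    - [0,0,0.0007,0,0,0,0.03]
    - [0,0,0.0007,0,0,0,0.03]

```text
clock: 7.23
position: [0.4455, 0.2539, 0.1553]
tool_rot: [0.83, 0.558, 0.0, 0.001]
ft_force: [-0.7, -0.1, -0.5]
finger_gap: 0.0304
```

```bash
python3 - <<'E'
from rig import readout,imaging
import cv2
p=imaging.snapshot("wrist")["pixels"][:,:,::-1]
cv2.imwrite(f"pics/wrist7.png",p)
E
```

```text
(no output)
```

View pics/wrist7.png

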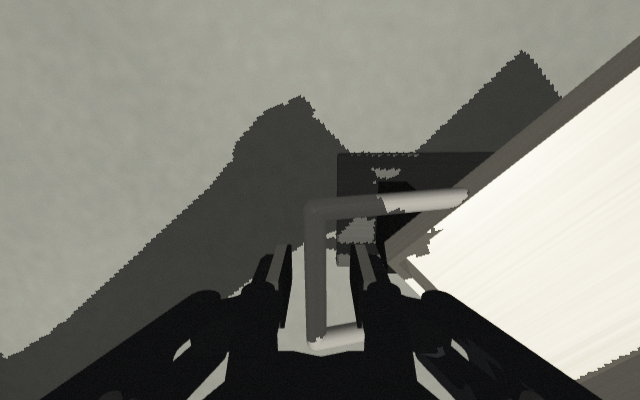

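The bar is free: column about 316, between pads at 291 and 354. Withdrawing straight up.

Request:
arm_command:
  moves:
    - [0,-0.001,-0.01,0,0,0,0.03]
    - [0,-0.001,-0.025,0,0,0,0.03]
    - [0,-0.001,-0.045,0,0,0,0.03]
    - [0,-0.001,-0.07,0,0,0,0.03]
    - [0,-0.001,-0.095,0,0,0,0.03]
    - [0,-0.001,-0.12,0,0,0,0.03]
    - [0,-0.001,-0.14,0,0,0,0.03]
    - [0,-0.001,-0.15,0,0,0,0.03]

```text
clock: 7.95
position: [0.4451, 0.2554, 0.3087]
tool_rot: [0.829, 0.559, 0.003, -0.0]
ft_force: [0.1, -0.0, -0.6]
finger_gap: 0.0304
```

Request:
arm_command:
  moves:
    - [0,0,0,0,0,0,0.03]
    - [0,0,0,0,0,0,0.03]
    - [0,0,0,0,0,0,0.03]
    - [0,0,0,0,0,0,0.03]
    - [0,0,0,0,0,0,0.03]
    - [0,0,0,0,0,0,0.03]
    - [0,0,0,0,0,0,0.03]
    - [0,0,0,0,0,0,0.03]

```text
clock: 8.62
position: [0.4436, 0.255, 0.3046]
tool_rot: [0.829, 0.559, -0.0, 0.0]
ft_force: [0.5, -0.9, -0.3]
finger_gap: 0.0301
```

```bash
python3 - <<'E'
from rig import readout,imaging
import cv2
for n in("scene","top"):
    p=imaging.snapshot(n)["pixels"][:,:,::-1]
    cv2.imwrite(f"pics/{n}8.png",p)
a=cv2.imread("pics/scene8.png")
cv2.imwrite("pics/scene8c.png",cv2.resize(a[180:400,110:510],None,fx=2,fy=2,interpolation=2))
o=readout.observe();print(o["ft_force"],o["position"],abs(o["dq"]).max())
E
```

```text
[ 0.08844176 -0.16858092 -0.06634767] [0.44368147 0.25501491 0.30482656] 0.0037881259663442675
```

View pics/scene8c.png

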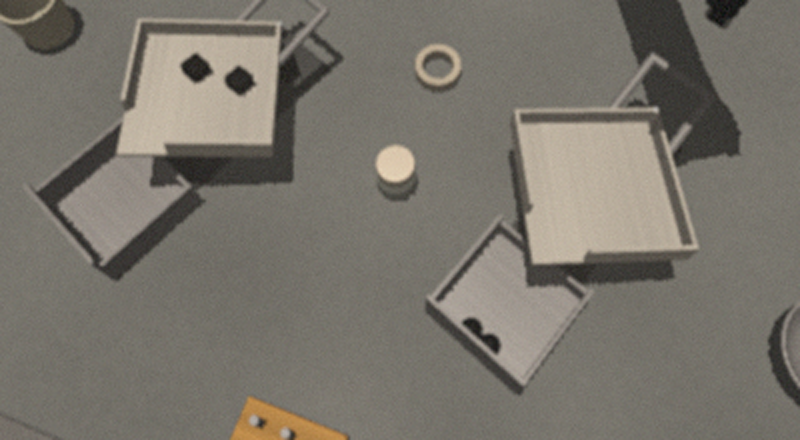

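View pics/top8.png

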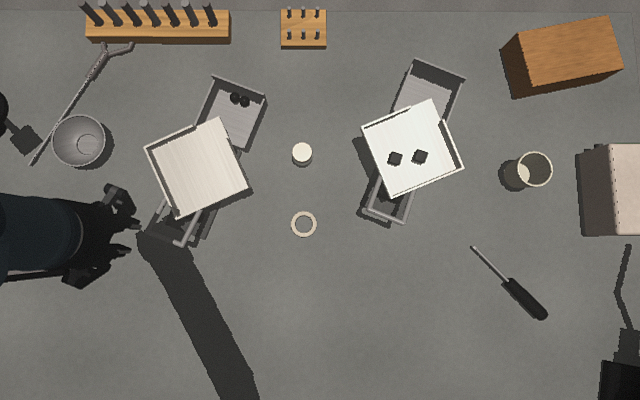

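Top view: both balls are in the ball tray's bin, at about (236,98) and (245,101). The tray outline is back at its starting pixels. The other tray and its blocks, at (395,158) and (420,156), haven't moved, and the arm is clear.

```bash
python3 -c "
from rig import arm; print(arm.sign_off())"
```

```text
the job is handed in; nothing more can be done
None
```

Both balls are in the ball tray's own catch bin. That tray is back down on its rest and released, and the block tray was left alone. I handed the job in at about 8.7 s.

**What I did:** the balls were in the left tray (world +y). I gripped its handle bar at about (0.443, 0.255, 0.100) and tipped it along its hinge arc to about 24°, at which point both balls ran out. I lowered it along the same arc, opened the fingers and withdrew straight up.

**Last checks:**
- **Balls:** the final top and scene pictures show both balls in the correct bin and the tray empty.
- **Ball tray:** its outline is back at its starting pixels.
- **Block tray:** it and its two blocks sit where they were at the start.
- **Arm:** it was still and clear of everything, with about 0 N at the wrist. The highest wrist force I read was about 8 N.

**Disagreements:**
- The wrist camera put the bar about 2.5 mm farther out than the other two cameras, so I aimed between them and then centred it between the fingers by eye.
- The gripper read 7.4–8.2 mm while holding the 10 mm bar. I saw no slip in the pictures.

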